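Close up the control module on its rail and fit its pointer knob

ROBOT

A 7-joint arm with a two-finger parallel gripper is mounted at the origin on the work surface. World frame = base frame: x ahead of the robot, y to its left, z up, the work surface at z = 0. Lengths are in m, angles in degrees, forces in N, time in s.
With the tool pointing down it reaches from about 0.425 to 0.875 m from the base axis. Payload 4.7 kg.
Tool frame: the origin (TCP) lies midway between the tips of the shut fingers; the grasp point (between the pads) lies 19 mm behind it (env.grip_point_offset is the distance from the TCP to the grasp point, in m); z points along the fingers, y is the line along which they close (so a half turn about z gives the same grasp; the last joint's range is limited). The gripper opens to 87 mm and grips with 3 to 60 N. Pads are 19 mm wide; open, the fingers measure 117 mm over their backs; the gripper's body (75 mm by 190 mm) begins 51 mm behind the grasp point.
Start: joints at [-68.52, 18.392, -4.016, 83.108, 1.295, 78.541, -3.26], TCP at [0.229, 0.608, 0.223] pointing down, gripper open.
Joint ranges: [-163.93, 163.93], [-17.29, 119.83], [-79.2, 71.16], [3.27, 140.29], [-89.18, 269.18], [5.43, 117.66], [-154.24, 154.24]. Speed limits (degrees/s): [147.25, 147.25, 180, 180, 180, 180, 180].

INTERFACE

Orientations are given as [roll, pitch, yaw] about the fixed x, y, z axes, in that order (R = Rz(yaw) Ry(pitch) Rx(roll)).
In Python, from cell import env gives the robot as it stands.
- The arm moves only by the shell command python3 -m jog 'ROWS' [FORCE]. ROWS is JSON, a list of rows, each a list of 7 numbers: the shift along the tool's x, y, z in m, then the turn, a rotation vector about the tool's x, y, z in rad, then the finger opening in m, from 0 to 0.087. A call has 1 to 12 rows; each row shifts and turns the commanded pose from where the row before left it, along the tool's axes as they then stand; what a row does not reach is not made up. A row lasts 1/12 s, in which the tool goes at most 41.7 mm and 7.16 degrees, less where a joint would pass 70% of its speed; a pose out of reach is approached as far as the arm can. A call is refused whole if a number of a shift passes 0.0417 or a number of a turn 0.125, either way. A call with a gripper value outside its range is refused whole. The fingers move at their own pace and stop on an object; FORCE is the grip in N (left out, the last holds). Time passes only in rows, so rows that do not move let the fingers close. It gives the time, the measured TCP pose, the force, the opening and the grip force at its end, in the units of the state.
- env.get_obs(): the state, without advancing time (a new reading comes with each control period).
- env.read_camera(name): name is "side" or "top"; returns the picture (400x640x3 uint8, blue, green, red); there is no depth.
- env.get_calibration(name): a dict with "fov_y" (degrees; the focal length in pixels is half the picture's height over the tangent of half this angle, whatever the lens; pixels are square), "cx", "cy" (the principal point, pixels), "pose" (4x4, takes a point from camera to world coordinates). Camera axes: x right, y up, looking along -z (the intrinsics and any distortion apply to the point x, -y, -z); pixel columns grow to the right and rows downward; lengths in m; the calibration is good to about 2 mm. A picture is of the moment at which its call begins. get_calibration takes no time and is no camera call.
- env.sign_off(): hands the job in; it is judged then, once.
The state is a dict: "time_s": time; "qpos": joint angles; "joint_velocities": joint speeds; "effort": joint torques, N m; "tool_pos": TCP position; "tool_rot": TCP orientation; "force": force on the tool from outside, world axes, zero at the start; "wrist_torque": the same for the moment, N m; "grip_width": finger opening in m; "grasp_force": force on a finger pad.
Only numpy, scipy, OpenCV 4.12 (cv2) and the standard library are available. Lean on these libraries where they do the work, as an engineer would, in place of code of your own. Each camera call takes 0.05 s, during which the arm holds its last target. There are 200 camera calls.

TASK

On the mounting plate, first slide the control module (the one with the bare shaft) along its rail until it sits flush against the fixed module. Then take the black pointer knob, turn it so that its pointer matches the flat of the D-shaft, push it fully onto the shaft and press the sprung shaft all the way down; finish while still gripping the knob and holding it pressed in - do not let go. Leave the other, round knob and the marker pen lying where they are.

Things in the scene. Friction and masses are not known exactly. Their poses are not given: they have to be found in the camera images.
- rail_unit: fixed assembly on the table: steel plate 160 (x) x 360 (y) x 3 mm with a rail along its y axis; origin on the table under the plate's centre, z up. On the rail: the fixed grey module (90 x 70 x 60 mm, y +30 to +100 mm, display on top, black end bracket beyond) and, on its -y side, the sliding control module (see joint module). Both lie at x -45 to +45, z 10 to 70 mm
- module (a joint): gap in m from control module to fixed module: 0 is flush (firm stop), starts at 0.025 to 0.055. The control module (grey, 90 x 72 x 60 mm, D-shaft upright in the middle of its top) slides along the rail; moving to rail_unit's +y closes the gap. It needs about 5 N and stays where it is left. Over 70 mm of bare rail lies beyond its outer end: room to push it from there
- module_end (a point): point on the control module's outer (-y) end face, the face to push on: middle of its width, 15 mm below its top, 55 mm above the table; axes as those of rail_unit
- shaft_tip (a point): on the axis at the top of the brass D-shaft: diameter 16 mm, 22 mm tall above the module's top, tip 92 mm above the table, edge chamfered. +x points to the flat side (flat 2 mm from the axis); a dark steel tongue at the shaft's foot points the same way, to 32 mm out. z up. Turned within 0.5 rad of rail_unit's x; resists turning (0.4 N m)
- shaft (a joint): how far the sprung shaft is pressed down, in m: 0 is up, 0.005 fully down (firm stop); takes 4 N to start and 9 N at the stop
- knob: black pointer knob, 50 g, standing bore down; origin at its underside on the axis, z up. Skirt 44 mm wide, 18 mm high; above it, z 18 to 46 mm, a bar grip 12 mm thick in y, flat sides x -17 to +14, pointed end at x +27 mm. D-bore 14 mm deep, 18 mm wide, its flat on the +x (pointer) side 3 mm from the axis: 1 mm clearance all round. Yaw at start within 0.8 rad of world x
- knob_bore (a point): on the knob's axis at the blind end of its bore, 14 mm above its underside; lies on shaft_tip when the knob is fully on
- knob_nose (a point): end of the knob's pointer, 27 mm from the axis in +x, 40 mm above its underside
- round_knob: a different knob: plain round, black, 44 mm wide skirt, 30 mm high, no bar grip; not wanted. Origin at the centre of its underside
- marker: white marker pen, 16 mm thick, 120 mm long, lying on the table between the knobs and the mounting plate
There are look-alikes about, which are no part of the job. What is shaped like the knob but orange is not meant.

How it is judged:
By the outcome, as a careful person would: the job done as asked, in the order asked, and still so for the second after the job is handed in, while the arm keeps its last pose, push and grip.
It also fails if it takes over 51 s, if anything falls off the work surface, if the arm or the gripper's body presses on something with over 40 N, if the wrist force passes 120 N, or if a joint passes its speed limit or range.

## Working session

There is one attempt and no reset: what is moved stays moved. The work goes in short steps, Python scripts to look and compute and a shell command to move; the robot and the scene stay as the last step left them, time stands still between calls to the robot, and variables do not carry over. Pictures are saved under pics/ and viewed, at most 10 in all, crops included, and the job is handed in when it is done.

```bash
ls; mkdir -p pics
python3 - <<'E'
from cell import env
import cv2
o=env.get_obs(); print(o['time_s'],o['tool_pos'],o['tool_rot'],o['grip_width'],env.grip_point_offset)
for n in('top','side'):
    c=env.get_calibration(n); print(n,c)
    cv2.imwrite(f'pics/{n}0.png',env.read_camera(n))
E
```

```text
pics
0.0 [0.22929703 0.60762372 0.22145177] [-1.79890618e+02  4.40238899e-03  1.59331615e+02] 0.08699247705179129 0.0187
top {'fov_y': 52.84746467750534, 'cx': 313.55019148869144, 'cy': 197.6378190213021, 'pose': array([[-0.01240705,  0.99597469, -0.08877204,  0.52063602],
       [-0.99988215, -0.01316036, -0.00790562, -0.1296775 ],
       [-0.00904207,  0.0886635 ,  0.99602059,  0.75660094],
       [ 0.        ,  0.        ,  0.        ,  1.        ]])}
side {'fov_y': 55.81541199602582, 'cx': 328.10711673120653, 'cy': 199.5348837990291, 'pose': array([[-0.85745813,  0.38126633, -0.34554527,  0.32987835],
       [-0.51449643, -0.62525345,  0.58681475,  0.27964705],
       [ 0.00767934,  0.68095089,  0.73228882,  0.54771073],
       [ 0.        ,  0.        ,  0.        ,  1.        ]])}
```

View pics/top0.png

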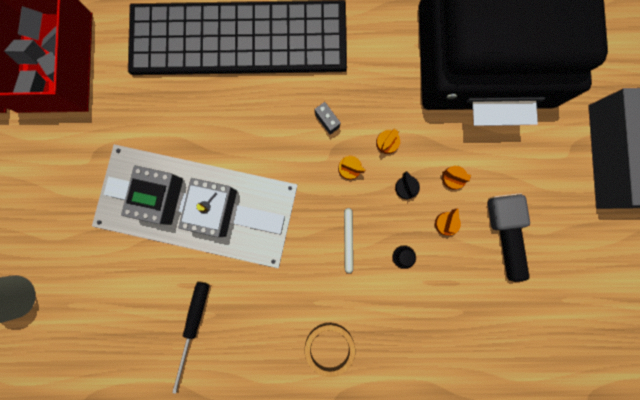

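View pics/side0.png

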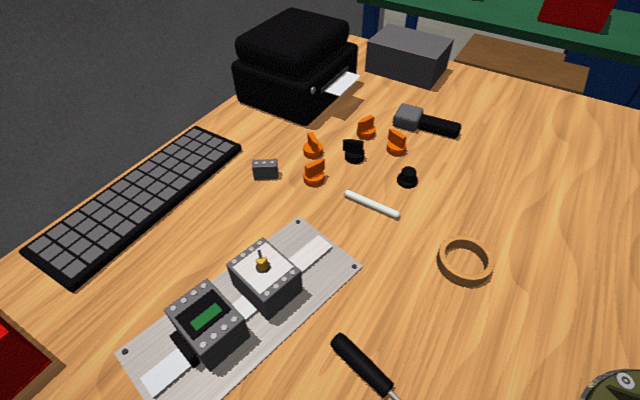

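Top view: plate with corners (118,147),(296,186),(278,267),(95,226). The fixed module with display is at (150,193) and the control module with the brass shaft at (207,208). Knob candidates are black pointer (407,186), black round (404,257), and orange (388,140),(350,167),(455,177),(449,223). The black one at (407,186) is the only black one with a bar grip. I'll confirm it in an enlarged crop.

Run:
```python
import cv2,numpy as np
t=cv2.imread('pics/top0.png');s=cv2.imread('pics/side0.png')
f=lambda i,x,y,w=50,h=36:cv2.resize(i[y-h:y+h,x-w:x+w],None,fx=4,fy=4,interpolation=cv2.INTER_CUBIC)
# TL: top knob x[357..457] y[150..222]; TR top module; BL side knob ; BR side module
a=np.vstack([np.hstack([f(t,407,186),f(t,205,205)]),np.hstack([f(s,354,150),f(s,263,270)])])
a=cv2.convertScaleAbs(a,alpha=1.5,beta=20)
cv2.imwrite('pics/crop1.png',a)
```

```text
(no output)
```

View pics/crop1.png

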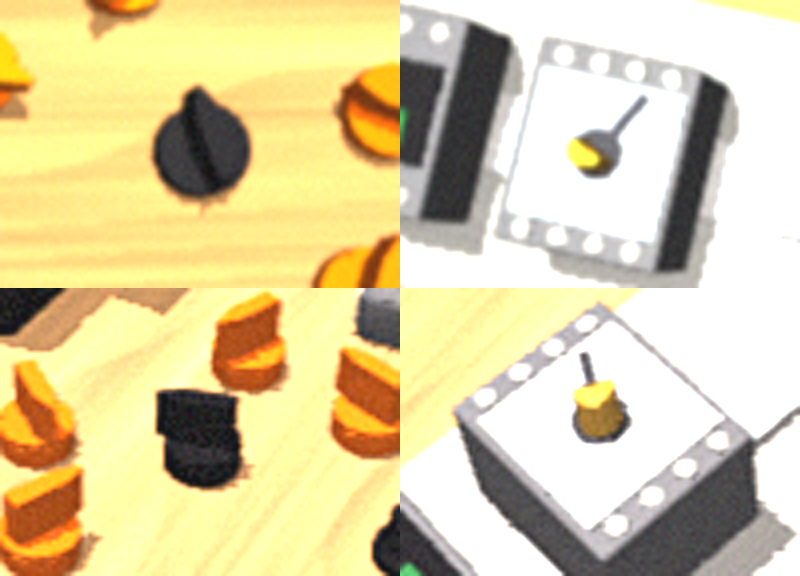

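The crop confirms it: black bar-grip knob, with nose at top-view px ≈ (406.2,172) and skirt centre ≈ (407.5,187). The tongue tip is at (215.5,193.5). Next I'll measure, fitting poses to the points in both views.

```bash
cat > h.py <<'E'
from cell import env
import numpy as np, cv2
from scipy.optimize import least_squares
CAL={n:env.get_calibration(n) for n in('top','side')}
def proj(n,P):
    c=CAL[n];p=(np.asarray(P,float)-c['pose'][:3,3])@c['pose'][:3,:3]
    f=200/np.tan(np.radians(c['fov_y']/2)); 
    return np.c_[c['cx']+f*p[:,0]/-p[:,2], c['cy']+f*-p[:,1]/-p[:,2]]
def onz(n,uv,z):
    c=CAL[n];f=200/np.tan(np.radians(c['fov_y']/2));uv=np.atleast_2d(uv)
    d=np.c_[(uv[:,0]-c['cx'])/f,-(uv[:,1]-c['cy'])/f,-np.ones(len(uv))]@c['pose'][:3,:3].T
    o=c['pose'][:3,3];return o+d*((z-o[2])/d[:,2])[:,None]
def place(p,L):   # p=x,y,yaw ; L local points
    L=np.asarray(L,float);c,s=np.cos(p[2]),np.sin(p[2])
    return np.c_[p[0]+c*L[:,0]-s*L[:,1],p[1]+s*L[:,0]+c*L[:,1],L[:,2]]
E
python3 - <<'E'
from h import *
np.set_printoptions(precision=4,suppress=True)
# plate corners top: TL=(+x,+y) TR=(+x,-y) BR=(-x,-y) BL=(-x,+y)
L=[[.08,.18,.003],[.08,-.18,.003],[-.08,-.18,.003],[-.08,.18,.003]]
uv=np.array([[118,146],[297,185.5],[278.5,268],[93.5,227]])
r=least_squares(lambda p:(proj('top',place(p,L))-uv).ravel(),[.5,.2,-.2])
p=r.x;print('rail',p[:2],np.degrees(p[2]),'res',r.fun)
def loc(P):
    d=P[:,:2]-p[:2];c,s=np.cos(p[2]),np.sin(p[2]);return np.c_[c*d[:,0]+s*d[:,1],-s*d[:,0]+c*d[:,1]]
# module top corners (crop TR, /4+155,169): TL,TR,BR,BL
m=np.array([[145,38],[305,75],[258,270],[97,238]])/4+[155,169]
print('module corners local',loc(onz('top',m,.07)))
pts=np.array([[242,98],[200,153]])/4+[155,169]
P=onz('top',pts,.072);print('tongue tip, foot local',loc(P),'yaw',np.degrees(np.arctan2(*(P[0]-P[1])[[1,0]])))
print('side corners plate z3',loc(onz('side',[[300,219],[361,266]],.003)))
print('shaft top side/top',loc(onz('side',[[262.2,260]],.092)),loc(onz('top',[[155+185/4,169+153/4]],.092)))
n=onz('top',[[406.2,172]],.043);s0=onz('top',[[407.5,187]],.012);print('knob nose,skirt',n,s0,np.linalg.norm((n-s0)[0,:2]),np.degrees(np.arctan2(*(n-s0)[0,[1,0]])))
print('side skirt', onz('side',[[304+201/4,114+150/4]],.018),'nose',onz('side',[[304+158/4,114+103/4]],.046))
for n in('top','side'):
    im=cv2.imread(f'pics/{n}0.png').max(2).astype(np.uint8)
    for a,b,r_ in([(407,186,28),(404,257,28)] if n=='top' else [(354,150,28)]):
        k=(im[b-r_:b+r_,a-r_:a+r_]<70).astype(np.uint8);q=cv2.connectedComponentsWithStats(k);i=1+q[2][1:,4].argmax();print(n,q[3][i]+[a-r_,b-r_],q[2][i])
E
```

```text
rail [0.5748 0.0973] -13.30214208072776 res [-2.7991 -1.1517  1.878  -0.0494  1.2789  1.2292 -0.432  -0.2229]
module corners local [[ 0.0443 -0.0008]
 [ 0.0437 -0.072 ]
 [-0.0418 -0.0722]
 [-0.0436 -0.0018]]
tongue tip, foot local [[ 0.0281 -0.0485]
 [ 0.0013 -0.0366]] yaw -37.23059020675073
side corners plate z3 [[ 0.073  -0.1716]
 [-0.0767 -0.1736]]
shaft top side/top [[-0.0024 -0.0337]] [[-0.0001 -0.0362]]
knob nose,skirt [[ 0.628  -0.2901  0.043 ]] [[ 0.6045 -0.2986  0.012 ]] 0.024971080889716477 19.795049127893087
side skirt [[ 0.6047 -0.2967  0.018 ]] nose [[ 0.6281 -0.2885  0.046 ]]
top [406.8989 186.7231] [ 16  14  24  28 455]
top [403.7886 256.7015] [ 17  17  23  22 402]
side [353.3165 150.8463] [ 17  18  21  24 436]
```

Run:
```python
from h import *
np.set_printoptions(precision=4,suppress=True)
def sub(n,uv,w=3):
    g=cv2.cvtColor(cv2.imread(f'pics/{n}0.png'),cv2.COLOR_BGR2GRAY)
    return cv2.cornerSubPix(g,np.float32(uv).reshape(-1,1,2),(w,w),(-1,-1),(3,30,.01)).reshape(-1,2)
plate=np.array([[.08,.18,.003],[.08,-.18,.003],[-.08,-.18,.003],[-.08,.18,.003]])
mod=np.array([[.045,0,.07],[.045,-.072,.07],[-.045,-.072,.07],[-.045,0,.07]])
tp=np.array([[118,146],[297,185.5],[278.5,268],[93.5,227]]);print(sub('top',tp)-tp)
tm=np.array([[145,38],[305,75],[258,270],[97,238]])/4+[155,169];print(sub('top',tm)-tm)
sm=np.array([[263,238.2],[300.5,270],[263.5,301.5],[228,264.5]]);print(sub('side',sm)-sm)
sp=np.array([[300,219],[361,266]]);print(sub('side',sp)-sp)
tp=sub('top',tp);
def dist(n,uv,k):
    c=CAL[n];f=200/np.tan(np.radians(c['fov_y']/2));q=(uv-[c['cx'],c['cy']])/f
    return [c['cx'],c['cy']]+f*q*(1+k*(q**2).sum(1,keepdims=True))
def res(v,parts=False):
    m=mod+[0,.03-v[3],0]
    r=[dist('top',proj('top',place(v,plate)),v[4])-tp,dist('top',proj('top',place(v,m)),v[4])-tm,
       dist('side',proj('side',place(v,m[[1,2,3,0]])),v[5])-sm,dist('side',proj('side',place(v,plate[[1,2]])),v[5])-sp]
    return r if parts else np.r_[np.vstack(r).ravel()]
r=least_squares(res,[.575,.1,-.23,.03,0,0],loss='soft_l1')
v=r.x;print(v,np.degrees(v[2]));[print(a) for a in res(v,True)]
```

```text
[[ 0.5777  1.7652]
 [-0.3034 -1.1784]
 [-0.5428 -0.5518]
 [ 0.      0.    ]]
[[-0.5114 -1.1243]
 [-0.6116 -1.1826]
 [-1.3458 -0.0292]
 [-2.9309 -1.8066]]
[[-0.656  -1.5724]
 [ 2.2729  1.5218]
 [-0.208   0.3037]
 [-2.767  -0.3992]]
[[-0.1592  2.4436]
 [ 1.7166 -0.5312]]
[ 0.5753  0.1023 -0.2235  0.0334 -0.0996 -0.1025] -12.806769601092396
[[-1.1606 -1.0227]
 [-0.6398  0.0408]
 [-0.1839  0.5327]
 [ 4.0043 -0.4784]]
[[-0.3641 -0.1663]
 [-0.6257 -0.9093]
 [-0.6227  1.4416]
 [-0.3517  0.4357]]
[[ 0.1169 -1.9576]
 [ 1.731   0.1417]
 [ 1.3047  0.2012]
 [-1.7039 -1.0175]]
[[-1.7748 -3.0499]
 [ 1.7714 -0.1776]]
```

The plate fit shows barrel distortion of k1≈-0.1 in both cameras. I'll put that in the helper and overlay the model.

```bash
cat > h.py <<'E'
from cell import env
import numpy as np, cv2
from scipy.optimize import least_squares
CAL={n:env.get_calibration(n) for n in('top','side')}
KD=-0.10
def K(n):
    c=CAL[n];f=200/np.tan(np.radians(c['fov_y']/2));return np.array([[f,0,c['cx']],[0,f,c['cy']],[0,0,1.]])
def proj(n,P,k=KD):
    T=CAL[n]['pose'];R=np.diag([1,-1,-1.])@T[:3,:3].T
    return cv2.projectPoints(np.float64(P).reshape(-1,1,3),cv2.Rodrigues(R)[0],-R@T[:3,3],K(n),np.array([k,0,0,0]))[0][:,0]
def onz(n,uv,z,k=KD):
    q=cv2.undistortPoints(np.float64(uv).reshape(-1,1,2),K(n),np.array([k,0,0,0]))[:,0]
    T=CAL[n]['pose'];d=np.c_[q[:,0],-q[:,1],-np.ones(len(q))]@T[:3,:3].T;o=T[:3,3]
    return o+d*((z-o[2])/d[:,2])[:,None]
def place(p,L):
    L=np.float64(L);c,s=np.cos(p[2]),np.sin(p[2])
    return np.c_[p[0]+c*L[:,0]-s*L[:,1],p[1]+s*L[:,0]+c*L[:,1],L[:,2]]
def circ(r,z,n=24):
    a=np.linspace(0,2*np.pi,n);return np.c_[r*np.cos(a),r*np.sin(a),0*a+z]
def box(x0,x1,y0,y1,z): return np.array([[x1,y1,z],[x1,y0,z],[x0,y0,z],[x0,y1,z],[x1,y1,z]])
def knobL():
    g=lambda z:np.array([[-.017,.006,z],[.014,.006,z],[.027,0,z],[.014,-.006,z],[-.017,-.006,z],[-.017,.006,z]])
    return [circ(.022,0),circ(.022,.018),g(.018),g(.046)]
def railL(gap,ys,press=0):
    Y=.03-gap;c=[0,Y-.036,0];R=lambda P:place([0,Y-.036,ys],P)
    return [box(-.08,.08,-.18,.18,.003),box(-.045,.045,.03,.1,.07),box(-.045,.045,Y-.072,Y,.07),
            R(circ(.008,.07)),R(circ(.008,.092)),R([[.008,0,.071],[.032,0,.071]])]
def overlay(n,im,lines,crop,s):
    x,y,w,h=crop;o=cv2.resize(cv2.convertScaleAbs(im[y:y+h,x:x+w],alpha=1.3,beta=20),None,fx=s,fy=s,interpolation=cv2.INTER_CUBIC)
    for P in lines: cv2.polylines(o,[np.int32(np.round((proj(n,P)-[x,y]+.5)*s*8))],False,(255,0,255),1,cv2.LINE_AA,3)
    return o
E
cat > chk.py <<'E'
from h import *
rail=[.5753,.1023,-.2235];gap=.0334
np.set_printoptions(precision=4,suppress=True)
def loc(P):
    d=P[:,:2]-rail[:2];c,s=np.cos(rail[2]),np.sin(rail[2]);return np.c_[c*d[:,0]+s*d[:,1],-s*d[:,0]+c*d[:,1]]
P=loc(onz('top',np.array([[242,98]])/4+[155,169],.071))[0];cy=.03-gap-.036
ys=np.arctan2(P[1]-cy,P[0]);print('tongue len',np.hypot(P[0],P[1]-cy),'yaw rel',ys,'shaft',place(rail,[[0,cy,.092]]))
a=onz('top',[[406.2,172]],.043)[0];b=onz('top',[[407.5,187]],.012)[0];c=onz('side',[[304+201/4,114+150/4]],.018)[0];d=onz('side',[[304+158/4,114+103/4]],.046)[0]
print(a,b,c,d)
kn=[(b+c)[0]/2,(b+c)[1]/2,np.arctan2(*((a+d)/2-(b+c)/2)[[1,0]])];print('knob',kn,np.degrees(kn[2]))
t=cv2.imread('pics/top0.png');s=cv2.imread('pics/side0.png')
RL=[place(rail,q) for q in railL(gap,ys)];KL=[place(kn,q) for q in knobL()]
A=np.hstack([overlay('top',t,RL,(90,140,212,132),2.5),overlay('top',t,KL,(382,160,54,66),5)])
B=np.hstack([overlay('side',s,RL,(115,215,250,110),2),overlay('side',s,KL,(326,120,60,55),4)])
w=max(A.shape[1],B.shape[1]);f=lambda i:np.pad(i,((0,0),(0,w-i.shape[1]),(0,0)))
cv2.imwrite('pics/ov1.png',np.vstack([f(A),f(B)])[:, :800])
print(A.shape,B.shape)
E
python3 chk.py
```

```text
tongue len 0.031051596475054656 yaw rel -0.43389687074792727 shaft [[0.5666 0.0639 0.092 ]]
[ 0.6283 -0.2911  0.043 ] [ 0.6046 -0.2995  0.012 ] [ 0.6047 -0.2971  0.018 ] [ 0.6283 -0.289   0.046 ]
knob [np.float64(0.6046859356997802), np.float64(-0.29831373526690874), np.float64(0.3378452506059642)] 19.357106988261368
(330, 800, 3) (220, 740, 3)
```

View pics/ov1.png

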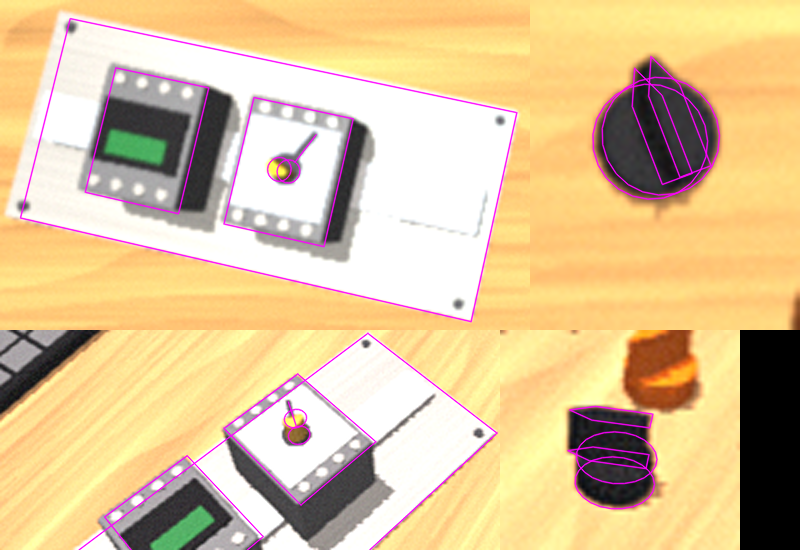

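The overlay shows I had picked a screw hole as the plate corner. The true top-view corners are (113.3,144.8) and (93.2,226). I'll refit, with the fixed module's corners added.

```bash
cat > fit.py <<'E'
from h import *
np.set_printoptions(precision=4,suppress=True)
pl=np.array([[.08,.18,.003],[.08,-.18,.003],[-.08,-.18,.003],[-.08,.18,.003]])
fx=box(-.045,.045,.03,.1,.07)[:4]; mod=box(-.045,.045,-.072,0,.07)[:4]
tp=np.array([[113.3,144.8],[296.8,184.8],[278,268],[93.2,226]])
tf=np.array([[136.4,167.0],[173.6,174.4],[162,224.8],[124.4,216.8]])
tm=np.array([[145,38],[305,75],[258,270],[97,238]])/4+[155,169]
sm=np.array([[263,238.2],[300.5,270],[263.5,301.5],[228,264.5]])
sp=np.array([[300,218],[362,266]])
def res(v,parts=False):
    m=mod+[0,.03-v[3],0]; r=[]
    for n,L,uv in(('top',pl,tp),('top',fx,tf),('top',m,tm),('side',m[[1,2,3,0]],sm),('side',pl[[1,2]],sp)):
        r.append(proj(n,place(v,L),v[4] if n=='top' else v[5])-uv)
    return r if parts else np.vstack(r).ravel()
for fixk in(0,1):
    f=(lambda v:res(v)) if not fixk else (lambda v:res(np.r_[v[:4],0,0]))
    v=least_squares(f,[.575,.1,-.23,.03,0,0],loss='soft_l1').x;print(fixk,v,np.sqrt((f(v)**2).mean()))
    if not fixk:[print(a) for a in res(v,True)]
E
python3 fit.py
```

```text
0 [ 0.5754  0.1006 -0.2287  0.0323 -0.0606 -0.0612] 1.2255075077617803
[[3.1589 0.8879]
 [0.2299 0.0084]
 [0.2693 0.4553]
 [2.3319 0.2792]]
[[-1.1302 -1.1319]
 [-0.44   -0.2121]
 [-1.3856 -0.0471]
 [-1.924  -0.8404]]
[[-0.3365 -0.4171]
 [-0.3164 -0.8938]
 [-0.6799  1.5235]
 [-0.7557  0.3482]]
[[ 0.3481 -2.2151]
 [ 1.7899  0.0869]
 [ 0.9789  0.2754]
 [-1.9096 -1.2454]]
[[-0.8595 -2.4905]
 [ 1.4643 -0.3273]]
1 [ 0.5754  0.0985 -0.2289  0.031   0.      0.    ] 1.3833600636164427
```

```bash
cat > go.py <<'E'
import sys,numpy as np
from cell import env
from scipy.spatial.transform import Rotation as R
x,y,z,yaw=map(float,sys.argv[1:5]);o=env.get_obs()
A=R.from_euler('xyz',o['tool_rot'],degrees=True);B=R.from_euler('xyz',[180,0,yaw],degrees=True)
d=np.array([x,y,z])-o['tool_pos'];np.set_printoptions(precision=4,suppress=True)
print('t',o['time_s'],'at',o['tool_pos'],o['tool_rot'],'F',o['force'],'shift now',A.inv().apply(d),'shift if already turned',B.inv().apply(d),'turn',(A.inv()*B).as_rotvec(),'q',o['qpos'])
E
python3 go.py .5516 -.0017 .13 76.9
```

```text
t 0.1 at [0.2293 0.6077 0.2216] [-179.9031    0.0034  159.3279] F [0.6972 0.3434 0.4478] shift now [-0.5166 -0.4562  0.0924] shift if already turned [-0.5205  0.452   0.0916] turn [-0.0013  0.0013  1.4386] q [-68.5182  18.4335  -4.0176  83.1672   1.2935  78.5414  -3.2616]
```

```bash
python3 -m jog '[[-0.026,-0.023,0,0,0,0,0],[-0.026,-0.023,0,0,0,0,0],[-0.026,-0.023,0,0,0,0,0],[-0.026,-0.023,0,0,0,0,0],[-0.026,-0.023,0,0,0,0,0],[-0.026,-0.023,0,0,0,0,0],[-0.026,-0.023,0,0,0,0,0],[-0.026,-0.023,0,0,0,0,0],[-0.026,-0.023,0,0,0,0,0],[-0.026,-0.023,0,0,0,0,0],[-0.026,-0.023,0,0,0,0,0],[-0.026,-0.023,0,0,0,0,0]]' 20
python3 -m jog '[[-0.026,-0.023,0,0,0,0,0],[-0.026,-0.023,0,0,0,0,0],[-0.026,-0.023,0,0,0,0,0],[-0.026,-0.023,0,0,0,0,0],[-0.026,-0.023,0,0,0,0,0],[-0.026,-0.023,0,0,0,0,0],[-0.026,-0.023,0,0,0,0,0],[-0.026,-0.02,0,0,0,0,0]]'
python3 -m jog '[[0,0,0,0,0,0.12,0],[0,0,0,0,0,0.12,0],[0,0,0,0,0,0.12,0],[0,0,0,0,0,0.12,0],[0,0,0,0,0,0.12,0],[0,0,0,0,0,0.12,0],[0,0,0,0,0,0.12,0],[0,0,0,0,0,0.12,0],[0,0,0,0,0,0.12,0],[0,0,0,0,0,0.12,0],[0,0,0,0,0,0.12,0],[0,0,0,0,0,0.12,0]]'
python3 go.py .5516 -.0017 .045 76.9
```

```text
time_s: 1.1
tool_pos: [0.4242, 0.238, 0.2223]
tool_rot: [-180.0, -0.0, 159.3]
force: [0.6, -0.2, -0.3]
grip_width: 0.0152
grasp_force: 0.0
time_s: 1.77
tool_pos: [0.5548, -0.0052, 0.2224]
tool_rot: [-180.0, -0.0, 159.3]
force: [0.8, 0.0, 0.7]
grip_width: 0.0007
grasp_force: 0.0
time_s: 2.77
tool_pos: [0.5543, -0.0029, 0.2221]
tool_rot: [-180.0, 0.0, 76.5]
force: [0.0, 0.2, -0.5]
grip_width: 0.0006
grasp_force: 0.0
t 2.7667 at [ 0.5543 -0.0029  0.2221] [-179.9518    0.0124   76.4848] F [ 0.0033  0.1998 -0.5136] shift now [ 0.0006 -0.0028  0.1771] shift if already turned [ 0.0006 -0.0029  0.1771] turn [-0.0008  0.0002 -0.0072] q [-33.8497   7.1219  34.365   98.0897  -4.133   76.1064 -12.2089]
```

```bash
python3 -m jog '[[0,-0.003,0.03,0,0,-0.007,0],[0,0,0.03,0,0,0,0],[0,0,0.03,0,0,0,0],[0,0,0.03,0,0,0,0],[0,0,0.03,0,0,0,0],[0,0,0.027,0,0,0,0],[0,0,0,0,0,0,0]]'
python3 - <<'E'
from cell import env
import cv2,numpy as np
a=cv2.resize(env.read_camera('top')[130:280,80:320],None,fx=2,fy=2,interpolation=2);b=cv2.resize(env.read_camera('side')[180:380,110:380],None,fx=1.18,fy=1.5)[:300]
cv2.imwrite('pics/pre.png',np.hstack([a,b]))
E
```

```text
time_s: 3.35
tool_pos: [0.5468, -0.0024, 0.0401]
tool_rot: [-179.4, 0.2, 77.2]
force: [-2.3, 0.9, -0.6]
grip_width: 0.0003
grasp_force: 0.0
```

View pics/pre.png

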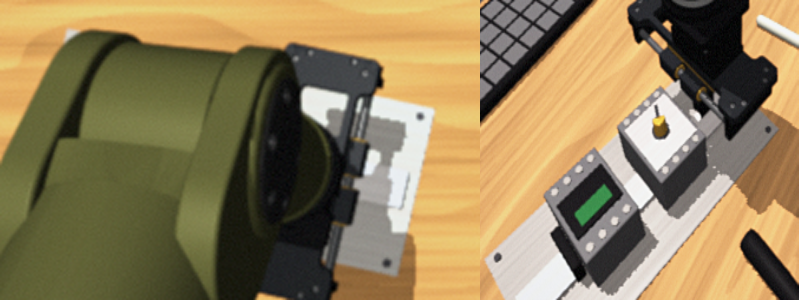

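The fingers stand beside the module's outer end. Now push.

```bash
python3 -m jog '[[0,0,0,0,0,0,0]]'; for i in 1 2 3 ; do python3 -m jog '[[0.006,0,0,0,0,0,0],[0.006,0,0,0,0,0,0]]' | egrep 'pos|force: \[' ; done
```

```text
time_s: 3.53
tool_pos: [0.553, -0.0024, 0.0472]
tool_rot: [179.9, -0.0, 77.2]
force: [-0.2, 0.4, -1.1]
grip_width: 0.0007
grasp_force: 0.0
tool_pos: [0.556, 0.0098, 0.0475]
force: [-1.2, -0.4, 0.8]
tool_pos: [0.5579, 0.021, 0.0467]
force: [-1.5, -5.4, 3.3]
tool_pos: [0.5602, 0.0311, 0.0464]
force: [-1.4, -5.5, 4.4]
```

```bash
for i in 1 2 ; do python3 -m jog '[[0.005,0,0,0,0,0,0],[0.003,0,0,0,0,0,0]]' | egrep 'pos|force: \[' ; done;  python3 -m jog '[[0.003,0,0,0,0,0,0]]' | egrep 'pos|force: \['; python3 -m jog '[[0.002,0,0,0,0,0,0]]' | egrep 'pos|force: \['
```

```text
tool_pos: [0.5622, 0.0396, 0.0464]
force: [0.3, -6.3, 2.5]
tool_pos: [0.564, 0.0472, 0.0463]
force: [-1.0, -6.0, 3.3]
tool_pos: [0.5644, 0.0491, 0.0463]
force: [-2.7, -11.6, 7.0]
tool_pos: [0.5644, 0.0491, 0.0463]
force: [-3.0, -13.1, 6.7]
```

```bash
python3 -m jog '[[0.003,0,0,0,0,0,0],[0.002,0,0,0,0,0,0],[0,0,0,0,0,0,0]]' | egrep 'pos|force: \['; python3 -m jog '[[-0.02,0,0,0,0,0,0],[-0.02,0,0,0,0,0,0],[0,0,-0.03,0,0,0,0.06],[0,0,-0.03,0,0,0,0.06],[0,0,-0.03,0,0,0,0.06],[0,0,-0.03,0,0,0,0.06]]'|egrep 'time|pos'; python3 go.py .6047 -.2983 .17 199.4
```

```text
tool_pos: [0.5644, 0.0491, 0.0463]
force: [-5.9, -18.7, 10.7]
time_s: 5.28
tool_pos: [0.5564, 0.0202, 0.1669]
t 5.2833 at [0.5564 0.0202 0.1669] [-179.9775   -0.0604   77.2522] F [0.8203 0.3712 0.679 ] shift now [-0.3     0.1174 -0.0034] shift if already turned [ 0.0602 -0.3165 -0.0031] turn [ 0.0009 -0.001  -2.1319] q [-35.099    9.8008  33.7742 101.9686  -5.8493  69.9634 -12.4498]
```

```bash
python3 -m jog '[[-0.025,0.0098,0,0,0,0,0.06],[-0.025,0.0098,0,0,0,0,0.06],[-0.025,0.0098,0,0,0,0,0.06],[-0.025,0.0098,0,0,0,0,0.06],[-0.025,0.0098,0,0,0,0,0.06],[-0.025,0.0098,0,0,0,0,0.06],[-0.025,0.0098,0,0,0,0,0.06],[-0.025,0.0098,0,0,0,0,0.06],[-0.025,0.0098,0,0,0,0,0.06],[-0.025,0.0098,0,0,0,0,0.06],[-0.025,0.0098,0,0,0,0,0.06],[-0.025,0.0098,0,0,0,0,0.06]]' | egrep 'time|pos'
python3 -m jog '[[0,0,0,0,0,-0.1185,0.06],[0,0,0,0,0,-0.1185,0.06],[0,0,0,0,0,-0.1185,0.06],[0,0,0,0,0,-0.1185,0.06],[0,0,0,0,0,-0.1185,0.06],[0,0,0,0,0,-0.1185,0.06],[0,0,0,0,0,-0.1185,0.06],[0,0,0,0,0,-0.1185,0.06],[0,0,0,0,0,-0.1185,0.06]]' | egrep 'time|pos|rot'
python3 -m jog '[[0,0,0,0,0,-0.1185,0.06],[0,0,0,0,0,-0.1185,0.06],[0,0,0,0,0,-0.1185,0.06],[0,0,0,0,0,-0.1185,0.06],[0,0,0,0,0,-0.1185,0.06],[0,0,0,0,0,-0.1185,0.06],[0,0,0,0,0,-0.1185,0.06],[0,0,0,0,0,-0.1185,0.06],[0,0,0,0,0,-0.1185,0.06],[0,0,0,0,0,0,0.06]]' | egrep 'time|pos|rot'
python3 go.py .6047 -.2983 .13 199.4
python3 - <<'E'
from h import *
for n in('top','side'): cv2.imwrite(f'pics/{n}2.png',env.read_camera(n))
E
```

```text
time_s: 6.28
tool_pos: [0.606, -0.2991, 0.1653]
time_s: 7.03
tool_pos: [0.6058, -0.298, 0.1654]
tool_rot: [179.9, -0.0, 138.7]
time_s: 7.87
tool_pos: [0.6057, -0.2982, 0.1655]
tool_rot: [179.9, 0.1, -160.3]
t 7.8667 at [ 0.6057 -0.2982  0.1655] [ 179.9441    0.061  -160.3362] F [ 0.2573  0.1132 -0.5936] shift now [0.001  0.0002 0.0355] shift if already turned [0.001  0.0002 0.0355] turn [0.001  0.0011 0.0046] q [  9.9085  23.5805  18.7451  84.1484  -7.7901  73.5386 139.0691]
```

View pics/side2.png

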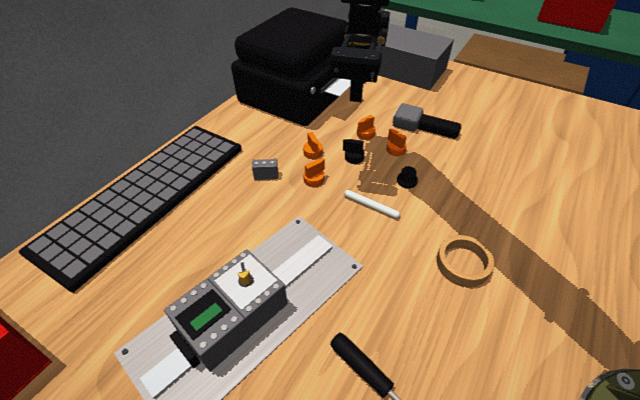

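The side view shows the modules flush; the knob and surroundings are undisturbed. Next is the descent and grasp.

```bash
python3 -m jog '[[0.001,0,0.03,0,0,0.005,0.045],[0,0,0.03,0,0,0,0.045],[0,0,0.03,0,0,0,0.045],[0,0,0.03,0,0,0,0.045],[0,0,0.02,0,0,0,0.045],[0,0,0,0,0,0,0.045],[0,0,0,0,0,0,0.045]]'; python3 go.py .6047 -.2983 .023 199.4
```

```text
time_s: 8.55
tool_pos: [0.6035, -0.2991, 0.0246]
tool_rot: [179.9, -0.1, -160.9]
force: [0.3, 1.0, 0.0]
grip_width: 0.0451
grasp_force: 0.0
t 8.55 at [ 0.6035 -0.2991  0.0246] [ 179.9058   -0.1004 -160.9428] F [0.293  0.9964 0.0096] shift now [-0.0014  0.0003  0.0016] shift if already turned [-0.0014  0.0003  0.0016] turn [ 0.0016 -0.0017 -0.006 ] q [ 10.8837  30.632   17.4598  91.4313 -10.199   59.6466 140.3005]
```

```bash
python3 -m jog '[[-0.001,0,0.001,0,0,0,0.03],[0,0,0,0,0,0,0.02],[0,0,0,0,0,0,0.012],[0,0,0,0,0,0,0.006],[0,0,0,0,0,0,0],[0,0,0,0,0,0,0],[0,0,0,0,0,0,0]]' 50;python3 -m jog '[[0,0,-0.01,0,0,0,0],[0,0,-0.03,0,0,0,0],[0,0,-0.03,0,0,0,0],[0,0,-0.035,0,0,0,0],[0,0,-0.035,0,0,0,0],[0,0,0,0,0,0,0]]'
python3 - <<'E'
from h import *
for n in('top','side'): cv2.imwrite(f'pics/{n}3.png',env.read_camera(n))
E
```

```text
time_s: 9.13
tool_pos: [0.6052, -0.2994, 0.0251]
tool_rot: [-180.0, 0.0, -160.9]
force: [-0.3, 0.1, 2.1]
grip_width: 0.0119
grasp_force: 50.0
time_s: 9.63
tool_pos: [0.6088, -0.3019, 0.1742]
tool_rot: [-179.5, 0.6, -160.9]
force: [1.1, -0.7, 1.1]
grip_width: 0.0117
grasp_force: 50.0
```

Grasped (opening 11.9 mm). Now I'll measure the shaft precisely in the new pictures.

```bash
cat > sh.py <<'E'
import h; h.KD=-.06
from h import *
np.set_printoptions(precision=4,suppress=True)
rail=[.5754,.1006,-.2287]
ims={n:cv2.imread(f'pics/{n}2.png') for n in('top','side')}
win={'top':(165,180,45,55),'side':(220,240,60,60)}
c={}
for n in ims:
    x,y,w,hh=win[n];q=ims[n][y:y+hh,x:x+w].astype(int)
    hsv=cv2.cvtColor(ims[n][y:y+hh,x:x+w],cv2.COLOR_BGR2HSV);m=((hsv[...,0]>15)&(hsv[...,0]<35)&(hsv[...,1]>120)).astype(np.uint8)
    k=cv2.connectedComponentsWithStats(m);i=1+k[2][1:,4].argmax()
    mm=(k[1]==i);V=hsv[...,2];br=mm&(V>V[mm].max()*.75);yy,xx=np.nonzero(br);c[n]=np.array([xx.mean()+x,yy.mean()+y])
    print(n,'yellow',k[2][i]+[x,y,0,0,0],'bright centroid',c[n],br.sum(), onz(n,c[n],.092,-.06))
yl=.03-.036
s=place(rail,[[0,yl,.092]])[0];print('axis from rail fit',s)
out=[]
for n in ims:
    x,y,w,hh=win[n];out.append(overlay(n,ims[n],[],win[n],7 if n=='top' else 6.4)[:384])
    
cv2.imwrite('pics/shaft.png',np.hstack([cv2.resize(o,None,fx=1,fy=1)[:380] for o in out]));print([o.shape for o in out])
E
python3 sh.py
```

```text
top yellow [178 200  11   8  58] bright centroid [181.2069 202.9655] 29 [[0.5739 0.097  0.092 ]]
side yellow [220 240  45  27 441] bright centroid [236.1859 248.3515] 441 [[0.61   0.0693 0.092 ]]
axis from rail fit [0.574  0.0948 0.092 ]
[(384, 315, 3), (384, 384, 3)]
```

View pics/shaft.png

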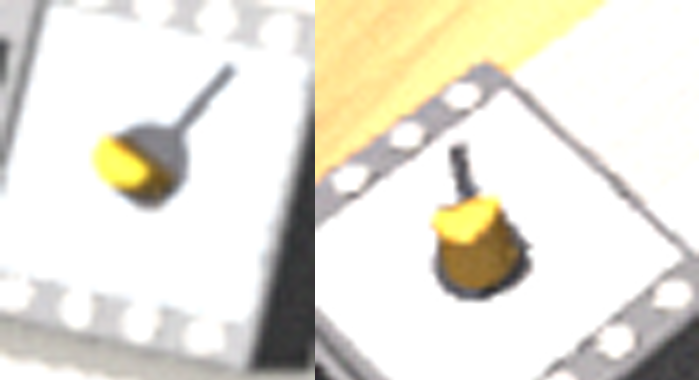

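Run:
```python
from h import *
np.set_printoptions(precision=4,suppress=True)
tp=lambda u,v:[165+u/7-.43,180+v/7-.43]; sd=lambda u,v:[220+(u-315)/6.4-.42,240+v/6.4-.42]
for k in(0,-.06):
    print('k',k)
    a=onz('top',[tp(232,68)],.072,k)[0];b=onz('top',[tp(152,166)],.0705,k)[0];d=a-b;print('top tip',a,'foot',b,np.hypot(*d[:2]),np.degrees(np.arctan2(d[1],d[0])))
    a2=onz('side',[sd(458,147)],.072,k)[0];b2=onz('side',[sd(483,260)],.0705,k)[0];d=a2-b2;print('side tip',a2,'foot',b2,np.hypot(*d[:2]),np.degrees(np.arctan2(d[1],d[0])))
    print('D top',onz('top',[tp(118,162)],.092,k),'side',onz('side',[sd(468,217)],.092,k))
    # tongue mid line direction
    q=onz('top',[tp(230,70),tp(180,130)],.072,k);e=q[0]-q[1];print('line',np.degrees(np.arctan2(e[1],e[0])))
    q=onz('top',[tp(54,8-0),tp(248,368)],.07,k)
```

```text
k 0
top tip [0.5987 0.0743 0.072 ] foot [0.575  0.094  0.0705] 0.030872857385451855 -39.82174102245692
side tip [0.5979 0.0748 0.072 ] foot [0.5746 0.0945 0.0705] 0.030585388959055205 -40.225517214291834
D top [[0.5743 0.0951 0.092 ]] side [[0.5732 0.0962 0.092 ]]
line -39.57188624757591
k -0.06
top tip [0.5987 0.0753 0.072 ] foot [0.5749 0.0954 0.0705] 0.031181484319436962 -40.131926019510274
side tip [0.5981 0.0755 0.072 ] foot [0.5747 0.0955 0.0705] 0.030778727145368757 -40.38893715818812
D top [[0.5743 0.0966 0.092 ]] side [[0.5733 0.0971 0.092 ]]
line -39.87748981857395
```

```bash
python3 -m jog '[[0,0,0,0,0,0.1146,0],[0,0,0,0,0,0.1146,0],[0,0,0,0,0,0.1146,0],[0,0,0,0,0,0.1146,0],[0,0,0,0,0,0.1146,0],[0,0,0,0,0,0.1146,0],[0,0,0,0,0,0.1146,0],[0,0,0,0,0,0.1146,0],[0,0,0,0,0,0.1146,0],[0,0,0,0,0,0,0]]'|egrep 'time|pos|rot'; python3 go.py .5748 .0943 .174 140
```

```text
time_s: 10.57
tool_pos: [0.6039, -0.2988, 0.1625]
tool_rot: [-179.9, -0.2, 139.9]
t 10.5667 at [ 0.6039 -0.2988  0.1625] [-179.9264   -0.1899  139.8901] F [ 0.1868  0.0287 -1.1081] shift now [ 0.2756  0.2818 -0.011 ] shift if already turned [ 0.275   0.2824 -0.0115] turn [-0.0013 -0.0033 -0.0019] q [  2.4925  24.8961  28.9662  84.6554 -12.2194  73.805   82.5422]
```

```bash
python3 -m jog '[[0.023,0.0235,0,0,0,0,0],[0.023,0.0235,0,0,0,0,0],[0.023,0.0235,0,0,0,0,0],[0.023,0.0235,0,0,0,0,0],[0.023,0.0235,0,0,0,0,0],[0.023,0.0235,0,0,0,0,0],[0.023,0.0235,0,0,0,0,0],[0.023,0.0235,0,0,0,0,0],[0.023,0.0235,0,0,0,0,0],[0.023,0.0235,0,0,0,0,0],[0.023,0.0235,0,0,0,0,0],[0.023,0.0235,0,0,0,0,0]]'|egrep 'time|pos|rot';python3 -m jog '[[0,0,0.02,0,0,0,0],[0,0,0.012,0,0,0,0],[0,0,0,0,0,0,0],[0,0,0,0,0,0,0],[0,0,0,0,0,0,0]]'|egrep 'time|pos|rot|width'; python3 go.py .5748 .0943 .13 140
cat > rel.py <<'E'
import sys
from h import *
o=env.get_obs();p=o['tool_pos'];yaw=np.radians(o['tool_rot'][2]+180)
t,s=env.read_camera('top'),env.read_camera('side');cv2.imwrite(f'pics/top{sys.argv[1]}.png',t);cv2.imwrite(f'pics/side{sys.argv[1]}.png',s)
KL=[place([p[0],p[1],yaw],q)+[0,0,p[2]-.0251] for q in knobL()]
ax=[float(sys.argv[2]),float(sys.argv[3]),np.radians(-40)]
SL=[place(ax,circ(.008,.07)),place(ax,circ(.008,.092)),place(ax,[[.008,0,.071],[.032,0,.071]])]
cv2.imwrite(f'pics/rel{sys.argv[1]}.png',np.hstack([overlay('side',s,KL+SL,(205,215,70,100),6)[:600],overlay('top',t,KL+SL,(155,160,60,100),6)[:600]])[:,:800])
E
python3 rel.py 4 .5748 .0943
```

```text
time_s: 11.57
tool_pos: [0.5733, 0.0954, 0.1636]
tool_rot: [-179.9, -0.1, 140.3]
time_s: 11.98
tool_pos: [0.5747, 0.0921, 0.1327]
tool_rot: [-180.0, 0.0, 139.9]
grip_width: 0.0116
t 11.9833 at [0.5747 0.0921 0.1327] [-179.973    0.028  139.949] F [-0.5317  0.8162 -0.2941] shift now [0.0013 0.0017 0.0027] shift if already turned [0.0013 0.0017 0.0027] turn [-0.0005  0.0005 -0.0009] q [-27.5712  13.8155  18.2489 100.2449  -4.6284  66.6804  41.9682]
```

View pics/rel4.png

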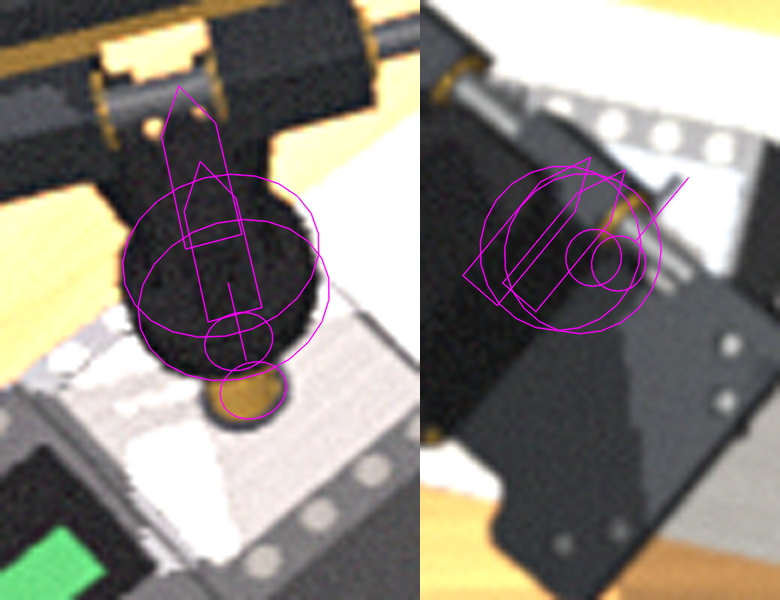

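```bash
cat > kf.py <<'E'
import sys
from h import *
np.set_printoptions(precision=4,suppress=True)
im=cv2.imread(sys.argv[1]);z=float(sys.argv[2]);x0,y0=205,215
g=cv2.GaussianBlur(im,(0,0),.6).max(2)
# boundary of dark skirt: for columns, lowest dark pixel continuing from the knob middle
pts=[]
from scipy.ndimage import map_coordinates
cx,cy=float(sys.argv[3]),float(sys.argv[4])
for a in np.radians(np.arange(10,171,8)):
    r=np.arange(6,28,.1);v=map_coordinates(g.astype(float),[cy+r*np.sin(a),cx+r*np.cos(a)],order=1)
    i=np.argmax(v>65)
    if v[i]>65 and r[i]<24: pts.append([cx+r[i]*np.cos(a),cy+r[i]*np.sin(a)])
pts=np.array(pts);print(len(pts))
def f(v,k):
    q=np.vstack([proj('side',np.c_[circ(.022,zz,90)]+[v[0],v[1],0],k) for zz in(z,z+.018)]).astype(np.float32)
    h=cv2.convexHull(q);return [cv2.pointPolygonTest(h,(float(a),float(b)),True) for a,b in pts]
for k in(0,-.06,-.1):
    r=least_squares(f,[.575,.093],args=(k,),diff_step=1e-4,loss='soft_l1',f_scale=.5);print(k,r.x,np.round(r.fun,1))
E
python3 kf.py pics/side4.png .1076 241.5 260
```

```text
21
0 [0.5761 0.0909] [ 1.5  1.4  1.2  0.6  0.4  0.5 -0.4 -0.6 -0.4 -0.4 -0.4 -0.8 -0.  -0.1
 -0.   0.6  0.6  0.2  0.4  0.3  0.5]
-0.06 [0.5763 0.0919] [ 1.2  1.2  1.1  0.5  0.4  0.5 -0.4 -0.6 -0.3 -0.3 -0.4 -0.8  0.  -0.1
  0.   0.6  0.6  0.2  0.4  0.3  0.5]
-0.1 [0.5764 0.0926] [ 1.   1.1  1.   0.5  0.3  0.5 -0.4 -0.6 -0.3 -0.3 -0.3 -0.7  0.  -0.1
  0.   0.6  0.5  0.2  0.4  0.3  0.5]
```

The side-view fit puts the held knob about (-1, +2.7) mm short of the shaft axis. I'll correct that and lower it carefully.

```bash
python3 -m jog '[[0.0027,0.0013,0.005,0,0,0,0],[0,0,0.006,0,0,0,0],[0,0,0,0,0,0,0]]'|egrep 'time|pos|rot|force'; for i in 1 2 3 4; do python3 -m jog '[[0,0,0.0015,0,0,0,0],[0,0,0,0,0,0,0]]'|egrep 'pos|force: \['; done
```

```text
time_s: 12.33
tool_pos: [0.5723, 0.0967, 0.1203]
tool_rot: [-179.9, -0.1, 140.1]
force: [-0.6, -0.3, -0.6]
grasp_force: 50.0
tool_pos: [0.573, 0.0966, 0.1197]
force: [0.3, -0.3, -0.7]
tool_pos: [0.5732, 0.0967, 0.1185]
force: [0.8, -0.1, -0.7]
tool_pos: [0.5734, 0.0967, 0.1171]
force: [0.4, -1.0, -0.3]
tool_pos: [0.5735, 0.0968, 0.1161]
force: [-1.2, 0.1, 3.6]
```

```bash
python3 -m jog '[[-0.001,-0.0011,-0.002,0,0,0,0],[0,0,0,0,0,0,0],[0,0,0,0,0,0,0],[0,0,0,0,0,0,0]]'|egrep 'time|pos|rot|force: '; for i in 1 2 3 4; do python3 -m jog '[[0,0,0.0015,0,0,0,0],[0,0,0,0,0,0,0]]'|egrep 'pos|force: \['; done
```

```text
time_s: 13.33
tool_pos: [0.573, 0.0951, 0.1172]
tool_rot: [-180.0, -0.0, 140.0]
force: [0.2, -0.2, -0.5]
grasp_force: 50.0
tool_pos: [0.5732, 0.0952, 0.1162]
force: [-0.4, -0.5, 4.7]
tool_pos: [0.5733, 0.0952, 0.1148]
force: [-1.3, -0.8, 4.5]
tool_pos: [0.5734, 0.0952, 0.1135]
force: [-1.6, -0.2, 6.2]
tool_pos: [0.5734, 0.0952, 0.1122]
force: [-3.0, -0.4, 7.5]
```

```bash
python3 -m jog '[[0,0,-0.004,0,0,0,0],[0.0008,-0.0006,0,0,0,0,0],[0,0,0,0,0,0,0]]'|egrep 'time|pos|force: \['; for i in 1 2 ; do python3 -m jog '[[0,0,0.001,0,0,0,0],[0,0,0,0,0,0,0]]'|egrep 'pos|force: \['; done
for i in 1 2 ; do python3 -m jog '[[0.0005,-0.0004,0,0,0,0,0],[0,0,0,0,0,0,0]]'|egrep 'pos|force: \['; done
```

```text
time_s: 14.25
tool_pos: [0.5733, 0.0953, 0.1163]
force: [0.1, 0.0, 3.1]
tool_pos: [0.5732, 0.0953, 0.1149]
force: [1.9, -0.8, 6.2]
tool_pos: [0.5732, 0.0953, 0.114]
force: [2.3, -0.4, 6.3]
tool_pos: [0.5731, 0.0953, 0.1144]
force: [2.0, -1.1, 5.3]
tool_pos: [0.5725, 0.0954, 0.1144]
force: [2.4, -0.9, 5.9]
```

```bash
python3 rel.py 5 .5748 .0952; python3 kf.py pics/side5.png .0893 242 267
```

```text
21
0 [0.5738 0.0941] [ 0.8  0.9  0.5  0.6  0.3  0.2 -0.2  0.1 -0.2 -0.3 -0.4 -0.3 -0.2  0.
 -0.1  0.4 -0.   0.5  0.6  0.8  0.8]
-0.06 [0.5739 0.0952] [ 0.5  0.7  0.3  0.5  0.2  0.1 -0.2  0.1 -0.1 -0.2 -0.3 -0.3 -0.2  0.
 -0.1  0.4 -0.1  0.5  0.6  0.8  0.8]
-0.1 [0.5739 0.096 ] [ 0.3  0.5  0.2  0.5  0.2  0.2 -0.2  0.2 -0.1 -0.2 -0.3 -0.3 -0.2 -0.
 -0.1  0.3 -0.2  0.4  0.5  0.7  0.8]
```

View pics/rel5.png

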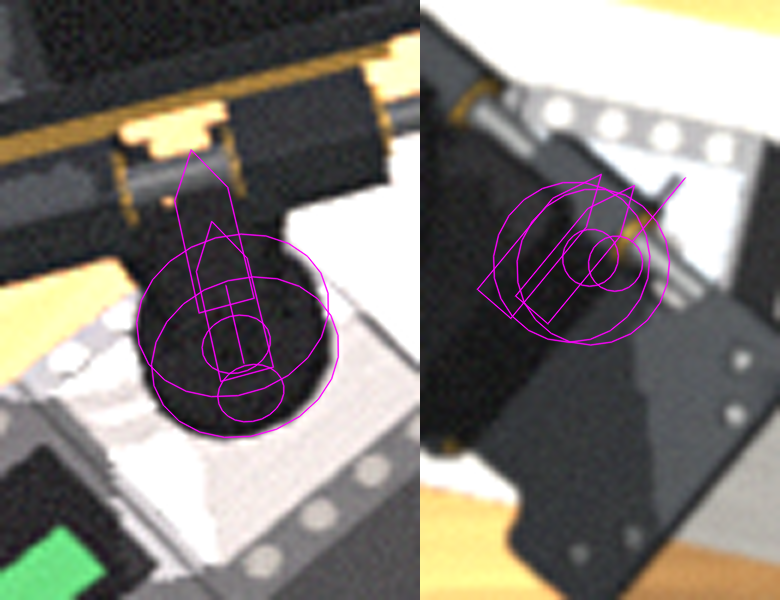

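```bash
for i in 1 2 3 4; do python3 -m jog '[[-0.0002,0.0005,0,0,0,0,0],[0,0,0,0,0,0,0]]'|egrep 'pos|force: \['; done
```

```text
tool_pos: [0.5726, 0.0954, 0.1142]
force: [1.4, -0.0, 5.6]
tool_pos: [0.5727, 0.0954, 0.1141]
force: [1.1, -1.4, 5.6]
tool_pos: [0.5728, 0.0955, 0.1139]
force: [0.1, -1.6, 7.1]
tool_pos: [0.5729, 0.0956, 0.1137]
force: [-0.3, -0.8, 6.8]
```

```bash
python3 -m jog '[[0,0,-0.005,0,0,0,0],[0,0,0,0,0,0,0],[0,0,0,0,0,0,0]]'|egrep 'time|pos|force: \['; python3 go.py .5735 .0959 .117 140
```

```text
time_s: 15.93
tool_pos: [0.5721, 0.0966, 0.1178]
force: [0.1, 0.1, -0.5]
t 15.9333 at [0.5721 0.0966 0.1178] [-179.9418   -0.0851  140.0689] F [ 0.061   0.0664 -0.4697] shift now [-0.0016  0.0004  0.0008] shift if already turned [-0.0016  0.0004  0.0008] turn [-0.001  -0.0015  0.0012] q [-27.7575  14.4489  17.9724 101.303   -4.9     65.1054  41.8248]
```

```bash
python3 -m jog '[[-0.0016,0.0004,0,0,0,0,0],[0,0,0,0,0,0,0],[0,0,0,0,0,0,0]]'|egrep 'time|pos|force: \['; for i in 1 2 3; do python3 -m jog '[[0,0,0.0015,0,0,0,0],[0,0,0,0,0,0,0]]'|egrep 'pos|force: \['; done;  grep -h . /dev/null
python3 - <<'E'
from cell import env;o=env.get_obs();print(o['wrist_torque'],o['tool_rot'])
E
```

```text
time_s: 16.18
tool_pos: [0.5739, 0.0956, 0.1179]
force: [-1.0, -0.2, -1.2]
tool_pos: [0.5743, 0.0957, 0.1169]
force: [-0.8, 0.8, 1.9]
tool_pos: [0.5745, 0.0957, 0.1159]
force: [-1.1, -0.3, 3.1]
tool_pos: [0.5745, 0.0957, 0.1144]
force: [-1.1, -0.0, 4.5]
[-0.08872281  0.33187273 -0.04827282] [1.79968975e+02 1.00695835e-02 1.40050273e+02]
```

```bash
cat > sf.py <<'E'
from h import *
np.set_printoptions(precision=4,suppress=True)
from scipy.optimize import minimize
S=8
def D(z0,z1):
    a=np.linspace(np.arccos(.25),2*np.pi-np.arccos(.25),40);q=np.c_[.008*np.cos(a),.008*np.sin(a)]
    return np.vstack([np.c_[q,np.full(40,z)] for z in(z0,z1)])
wins={'side':(230,262,28,28),'top':(172,192,24,24)}
T={}
for n,(x,y,w,h) in wins.items():
    c=cv2.imread(f'pics/{n}2.png')[y:y+h,x:x+w].astype(float)
    c=cv2.resize(c,None,fx=S,fy=S,interpolation=cv2.INTER_CUBIC)
    m=((c[...,2]-c[...,0])>45).astype(np.uint8)
    k=cv2.connectedComponentsWithStats(m);T[n]=(k[1]==1+k[2][1:,4].argmax()).astype(np.uint8)
    ys,xs=np.nonzero(T[n]);print(n,'mask bbox',x+xs.min()/S,x+xs.max()/S,y+ys.min()/S,y+ys.max()/S,T[n].sum()/S/S)
def ren(n,v,k,z0):
    x,y,w,h=wins[n];q=(proj(n,place(v,D(z0,.0915)),k)-[x,y]+.5)*S
    o=np.zeros((h*S,w*S),np.uint8);cv2.fillConvexPoly(o,cv2.convexHull(np.int32(np.round(q*16))),1,shift=4);return o
for n in T:
  for k in(0,-.06,-.1):
    f=lambda v:-(lambda r:(r&T[n]).sum()/(r|T[n]).sum())(ren(n,[v[0]*1e-3,v[1]*1e-3,np.radians(-40)],k,.0705+v[2]*1e-3))
    r=minimize(f,[575,95,2],method='Nelder-Mead',options=dict(initial_simplex=[[575,95,2],[578,95,2],[575,98,2],[575,95,5]]));print(n,k,r.x,r.fun)
E
python3 sf.py; python3 rel.py 6 .575 .095;python3 kf.py pics/side6.png .0893 242 267; python3 go.py .5748 .0955 .117 140
```

```text
side mask bbox 238.0 251.375 270.0 284.875 137.125
top mask bbox 177.875 188.75 199.25 207.375 59.0625
side 0 [575.5117  94.7662   1.8539] -0.9027545909849749
side -0.06 [575.6966  95.495    1.5367] -0.9124657245306897
side -0.1 [575.9034  96.1045   1.2498] -0.9181943414220621
top 0 [575.789   94.1085  13.7235] -0.9168336673346693
top -0.06 [575.8672  95.7046  12.8733] -0.9140135372273753
top -0.1 [575.634   96.8225  10.8023] -0.9166666666666666
21
0 [0.5759 0.0944] [ 0.7  0.7  0.5  0.6  0.3  0.2 -0.  -0.1 -0.2 -0.3 -0.2 -0.5 -0.2 -0.1
  0.1  0.2  0.3  0.2  0.6  0.7  0.8]
-0.06 [0.576  0.0955] [ 0.4  0.5  0.4  0.5  0.3  0.2  0.  -0.  -0.2 -0.3 -0.2 -0.4 -0.2 -0.1
  0.1  0.2  0.2  0.1  0.6  0.7  0.8]
-0.1 [0.576  0.0963] [ 0.2  0.3  0.3  0.4  0.2  0.2  0.   0.  -0.1 -0.2 -0.2 -0.4 -0.2 -0.1
  0.1  0.1  0.1  0.   0.5  0.6  0.7]
t 16.7833 at [0.5745 0.0957 0.1145] [179.968    0.01   140.0538] F [-1.6426  0.4407  4.658 ] shift now [-0.0003  0.     -0.0025] shift if already turned [-0.0003  0.     -0.0025] turn [0.0006 0.0002 0.0009] q [-27.6134  14.8064  18.0033 101.2875  -5.0281  64.6559  42.037 ]
```

```bash
for i in 1 2 3 4; do python3 -m jog '[[0,0,0.0012,0,0,0,0],[0,0,0,0,0,0,0]]'|egrep 'pos|force: \['; done
```

```text
tool_pos: [0.5748, 0.0952, 0.1126]
force: [1.7, -1.9, -0.0]
tool_pos: [0.5747, 0.0951, 0.1112]
force: [2.4, -1.4, -1.5]
tool_pos: [0.5747, 0.0951, 0.1102]
force: [2.2, -1.2, -0.5]
tool_pos: [0.5748, 0.0952, 0.1092]
force: [2.5, -2.9, -0.5]
```

It dropped into the bore (vertical force fell to 0). I'll relieve the side load slightly and continue.

```bash
python3 -m jog '[[-0.0006,0,0.001,0,0,0,0],[0,0,0.001,0,0,0,0]]'|egrep 'pos|force: \['; for i in 1 2 3 4 5 6; do python3 -m jog '[[0,0,0.0012,0,0,0,0],[0,0,0,0,0,0,0]]'|egrep 'pos|force: \['; done
```

```text
tool_pos: [0.5749, 0.0952, 0.1073]
force: [1.0, -1.7, 0.7]
tool_pos: [0.5749, 0.0952, 0.1059]
force: [2.1, -1.6, -0.7]
tool_pos: [0.5749, 0.0952, 0.1047]
force: [2.2, -1.8, -0.2]
tool_pos: [0.5749, 0.0952, 0.1035]
force: [2.4, -1.5, -0.4]
tool_pos: [0.575, 0.0953, 0.1027]
force: [0.6, -1.9, 4.4]
tool_pos: [0.575, 0.0953, 0.1016]
force: [1.0, -1.8, 3.7]
tool_pos: [0.575, 0.0953, 0.1005]
force: [-0.3, -1.9, 6.1]
```

Bottomed at 0.103 as predicted; the spring is now compressing. Press on to the stop.

```bash
for i in 1 2 3 4; do python3 -m jog '[[0,0,0.0012,0,0,0,0],[0,0,0,0,0,0,0]]'|egrep 'time|pos|force: \['; done
```

```text
time_s: 18.78
tool_pos: [0.575, 0.0953, 0.0995]
force: [0.2, -2.4, 7.4]
time_s: 18.95
tool_pos: [0.5751, 0.0953, 0.0985]
force: [-0.9, -1.8, 7.1]
time_s: 19.12
tool_pos: [0.5751, 0.0953, 0.0979]
force: [-0.9, -2.7, 9.6]
time_s: 19.28
tool_pos: [0.5752, 0.0953, 0.0977]
force: [-3.4, -2.9, 15.4]
```

```bash
python3 -m jog '[[0,0,0.0012,0,0,0,0],[0,0,0,0,0,0,0]]' 60|egrep 'time|pos|force: \['; python3 -m jog '[[0,0,0.0005,0,0,0,0],[0,0,0,0,0,0,0],[0,0,0,0,0,0,0],[0,0,0,0,0,0,0],[0,0,0,0,0,0,0],[0,0,0,0,0,0,0]]'; python3 rel.py 7 .5752 .0953
```

```text
time_s: 19.45
tool_pos: [0.5753, 0.0953, 0.0976]
force: [-5.7, -2.9, 20.7]
time_s: 19.95
tool_pos: [0.5754, 0.0953, 0.0975]
tool_rot: [179.9, 0.0, 140.0]
force: [-5.9, -3.6, 22.8]
grip_width: 0.0113
grasp_force: 60.0
```

View pics/side7.png

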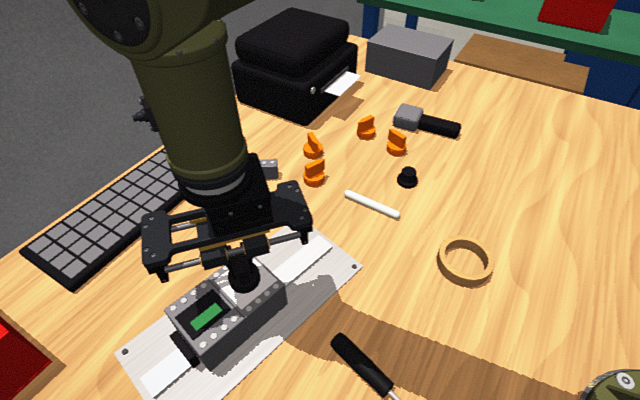

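The picture shows the knob seated on the shaft at (243,275), modules flush, and round knob and marker where they were. The total descent of 19.3 mm matches 14 mm bore plus 5 mm stroke, held at 23 N.

```bash
python3 -c "
from cell import env
print(env.sign_off())"
```

```text
the job is handed in; nothing more can be done
None
```

The job is handed in at about 20 s: the control module is flush against the fixed one, and the pointer knob is fully on the D-shaft, still gripped and held pressed to its stop at about 23 N; the round knob and marker pen are where they were.

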